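# Set out the furnace kit in a row around the spool and the setter tile

### The arm

A 7-joint arm with a two-finger parallel gripper is mounted at the origin on the work surface. World frame = base frame: x ahead of the robot, y to its left, z up, the work surface at z = 0. Lengths are in m, angles in rad, forces in N, time in s.
With the tool pointing down it reaches from about 0.35 to 0.9 m from the base axis. Payload 8.1 kg.
Tool frame: the origin (TCP) lies midway between the tips of the shut fingers; the grasp point (between the pads) lies 19 mm behind it (pinch_z is the distance from the TCP to the grasp point, in m); z points along the fingers, y is the line along which they close (so a half turn about z gives the same grasp; the last joint's range is limited). The gripper opens to 92 mm and grips with 3 to 60 N. Pads are 19 mm wide; open, the fingers measure 130 mm over their backs; the gripper's body (75 mm by 190 mm) begins 47 mm behind the grasp point.
Start: joints at [1.222, 0.434, 0.025, 1.573, -0.012, 1.134, -0.075], TCP at [0.152, -0.606, 0.227] pointing down, gripper open.
Joint ranges: [-2.62, 2.62], [-0.44, 2.09], [-1.27, 1.32], [0.08, 2.57], [-1.32, 4.46], [0.12, 2], [-2.74, 2.74]. Speed limits (rad/s): [2.22, 2.22, 3.01, 3.01, 3.14, 3.14, 3.14].

### API

Orientations are given as a rotation vector (axis times angle).
In Python, from bench import observe, snapshot, camera_params, finish_job, search_frame, trace, landmark_of, pinch_z gives the robot as it stands.
- The arm moves only by the tool drive_tool, never from a script. Its argument "plan" is a list of rows, each a list of 4 numbers: the shift along the tool's x, y, z in units of 30 mm (1.0 is 30 mm), then the turn about the tool's z in units of 6 degrees (1.0 is 6 degrees). A call has 1 to 20 rows; each row shifts and turns the commanded pose from where the row before left it, along the tool's axes as they then stand; what a row does not reach is not made up. A row lasts 1/8 s, in which the tool goes at most 62.5 mm and 10.7 degrees, less where a joint would pass 70% of its speed; a pose out of reach is approached as far as the arm can. A call is refused whole if a number of a shift passes 1 or a number of a turn 1, either way. A call with a gripper value outside its range is refused whole. "gripper" is the gripper command: -1 is shut, 1 is fully open, values between are in proportion, set as the call begins (left out, the last holds). The fingers move at their own pace and stop on an object; "force" is the grip in N (left out, the last holds). Time passes only in rows, so rows that do not move let the fingers close. It gives the time, the measured TCP pose, the force, the opening and the grip force at its end, in the units of the state.
- observe(): the state, without advancing time (a new reading comes with each control period).
- snapshot(name): name is "scene" or "top"; returns the picture (384x512x3 uint8, red, green, blue); there is no depth.
- camera_params(name): a dict with "vfov" (degrees; the focal length in pixels is half the picture's height over the tangent of half this angle, whatever the lens; pixels are square), "cx", "cy" (the principal point, pixels), "T" (4x4, takes a point from camera to world coordinates). Camera axes: x right, y up, looking along -z (the intrinsics and any distortion apply to the point x, -y, -z); pixel columns grow to the right and rows downward; lengths in m; the calibration is good to about 2 mm. A picture is of the moment at which its call begins. camera_params takes no time and is no camera call.
- finish_job(): hands the job in; it is judged then, once.
Trained networks look in the newest picture that a camera, given by its name, has taken for a name from the list of things; names that differ only in an ending like _2 or _b are one class to them, and where a whole thing is asked for, a point or a joint stands for the part that bears it (a point fixed in the world has none). Each returns a list of dicts, best first, with "score" (0 to 1); they miss things now and then, are a little off and sometimes report something else, mostly with a low value. They report only what shows in the picture. A call takes as long as a camera call. They do not tell look-alikes from the thing itself.
- search_frame(camera, thing): "xy" ([column, row] in pixels, amid what is visible of it).
- trace(camera, thing): "region" (384x512 bool, what is visible of it) and "xy" ([column, row] in pixels, amid what is visible of it).
- landmark_of(camera, thing): "xy" ([column, row] in pixels: a listed point, or the origin of a listed thing).
The state is a dict: "time": time; "joint_positions": joint angles; "joint_velocities": joint speeds; "joint_efforts": joint torques, N m; "ee_pos": TCP position; "eef_rot": TCP orientation; "ft_force": force on the tool from outside, world axes, zero at the start; "torque": the same for the moment, N m; "gripper_width": opening from 0.0 (shut) to 1.0 (fully open); "finger_force": force on a finger pad.
Only numpy, scipy, OpenCV 4.12 (cv2) and the standard library are available. Lean on these libraries where they do the work, as an engineer would, in place of code of your own. Each camera call takes 0.05 s, during which the arm holds its last target. There are 200 camera calls.

### The job

Set out the kit on the cart in one left-to-right row, using the filament spool and the white ceramic tile where they stand: lift the clamp bar, slide the test coupon out and lay it flat on the middle of the tile; lay the scraper flat midway between spool and tile, pointing straight away from the robot or straight towards it. Stand the hex key holder upright in the same row on the other side of the spool (the side away from the tile), its long side facing the spool and about 30 mm clear of it. Stand the desiccant tub on the middle of the spool, kept upright all the way; let go of everything.

Things in the scene. Friction and masses are not known exactly. Their poses are not given: they have to be found in the camera images.
- spool: Grey plastic filament spool lying flat, wound with dark filament: diameter 110, height 50, a flat top flange with a dark bore mark of diameter 30 in the middle. Does not move. Origin at the centre of its underside, on the shelf; its axes are always parallel to the world's (x away from the robot, y to the robot's left).
- tile: Low white square ceramic setter tile, 110 x 110 x 12 high, flat top, bare at the start. Does not move. Origin at the centre of its underside; axes parallel to the world's. It stands directly left or directly right of the spool (same x), centres 250 to 270 apart; which side varies.
- fixture: Aluminium coupon fixture on the shelf, does not move. Base block 20 high; in its own frame it reaches from x -30 to +55 and y -35 to +35. Origin on the shelf under the coupon's groove. The groove runs along the fixture's y between two guide strips 4 high (top at z 24), 32 apart, and is open at both ends. The steel clamp bar lies over it along the fixture's x. Its yaw is within about 0.2 of the world's axes.
- clamp_bar (a joint): Hinge angle of the clamp bar in rad: 0 = down over the coupon (start), grows as the grip end is lifted up and over away from the robot, stop at 1.9. Hinge axis is along the fixture's y through the fixture's point x +42, z 31. The bar is 12 wide, 8 thick, its centreline at the fixture's y = +3, its underside 1 above the coupon. Friction in the hinge holds it at any angle; about 1 to 1.5 N at the grip lifts it.
- clamp_grip (a point): Middle of the black cross grip at the free end of the clamp bar, 92 from the hinge axis: a cylinder of diameter 12, 26 long along the fixture's y, with flat ends. With the bar down it lies at the fixture's x -50, y +3, z 31, clear of the base block's front.
- coupon: Flat bright steel test coupon, 90 x 28 x 6 thick, lying in the fixture's groove. Origin at the centre of its underside, x along its 90 length. At the start its underside is at height 20, its length lies along the fixture's y, its centre is within 2 of the fixture's y = -28, so that its last 38 or so sticks out beyond the base block on the fixture's -y side, free underneath. It slides out towards the fixture's -y.
- tub: White round plastic desiccant tub with a closed flip-top lid: body diameter 48 up to height 46, lid diameter 51, total height 58; about 120 g. Origin at the centre of its underside, z up. The lid's small hinge and thumb tab lie along its x.
- hex_holder: Red aluminium hex key holder: block 60 (x) x 24 (y) x 32 high, with five short bent hex keys standing out of its top to height 49, all within the block's outline. Origin at the centre of its underside, z up. About 120 g.
- scraper: Blue plastic scraper lying flat, 110 long along its x, origin at mid-length on its underside. Handle 24 wide and 14 thick from x -55 to +15, blade 40 wide and at most 4 thick from +15 to +55. Centre of mass near x -10.
Not all that is in view belongs to the job. What is meant by the scraper is not black or pink, and is the smaller of those in its own colour.

How it is judged:
On the way:
1. the clamp bar is lifted (over 0.8 rad) while the coupon is still in the fixture (value of joint clamp_bar above 0.8 rad and y of coupon in the frame of fixture above -0.045 m and horizontal distance between coupon and fixture below 0.05 m and z of coupon in the frame of fixture below 0.03 m), for 0.1 s.
At the end, for the whole second after the job is handed in: Coupon flat on tile, tub upright on spool, both within 13 mm of centre; scraper within 145 mm of spool and tile centres; holder 82-112 mm from spool centre, on its far side from the tile; both within 15 mm of the row line, length within 0.25 rad of x; all at rest (z of coupon in the frame of tile between 0.008 and 0.017 m and horizontal distance between coupon and tile below 0.013 m and angle between each of coupon, tub, hex_holder's own z axis and vertical below 0.1 rad and z of tub in the frame of spool between 0.046 and 0.055 m and horizontal distance between tub and spool below 0.013 m and horizontal distance between scraper and spool below 0.145 m and horizontal distance between scraper and tile below 0.145 m and height (world z) of each of scraper, hex_holder below 0.005 m and angle between scraper's own z axis and vertical below 0.12 rad and angle between the x axis of each of scraper, hex_holder and the x axis of spool, either way round below 0.25 rad and x of scraper in the frame of spool between -0.015 and 0.015 m and horizontal distance between hex_holder and spool between 0.082 and 0.112 m and horizontal distance between hex_holder and tile above 0.3 m and x of hex_holder in the frame of spool between -0.015 and 0.015 m and linear speed of each of coupon, tub, hex_holder, scraper below 0.02 m/s); the robot touches nothing.
It fails at once if the tub is tipped more than 0.6 rad (angle between tub's own z axis and vertical above 0.6 rad).
It also fails if it takes over 134 s, if anything falls off the work surface, if the arm or the gripper's body presses on something with over 40 N, if the wrist force passes 120 N, or if a joint passes its speed limit or range.

## Working session

There is one attempt and no reset: what is moved stays moved. The work goes in short steps, Python scripts to look and compute and a tool call to move; the robot and the scene stay as the last step left them, time stands still between calls to the robot, and variables do not carry over. Pictures are saved under pics/ and viewed, at most 18 in all, crops included, and the job is handed in when it is done.

Besides the shell and the picture viewer there is one more tool, called after "Emit:" as a command line: name --pt "numbers of a row" for each row, then --argument value for the rest. drive_tool: Moves the arm, as the interface text tells. Its arguments: {"type":"object","properties":{"plan":{"type":"array","items":{"type":"array","items":{"type":"number"}}},"gripper":{"type":"number"},"force":{"type":"number"}},"required":["plan"]}

```bash
mkdir -p pics; cat > h.py <<'E'
import numpy as np, cv2
from bench import *
def snap(n,f):
    im=snapshot(n); cv2.imwrite('pics/'+f,cv2.cvtColor(im,cv2.COLOR_RGB2BGR)); return im
def ray(cam,px):
    p=camera_params(cam); f=192/np.tan(np.radians(p['vfov'])/2)
    T=np.array(p['T']); d=T[:3,:3]@np.array([(px[0]-p['cx'])/f,-(px[1]-p['cy'])/f,-1.]); return T[:3,3],d
def at(cam,px,z):
    o,d=ray(cam,px); return o+d*(z-o[2])/d[2]
E
python3 - <<'E'
from h import *
for c in('scene','top'):
    snap(c,c+'0.png'); p=camera_params(c); print(c,{k:(np.round(v,3).tolist()) if k!='x' and not isinstance(v,str) else v for k,v in p.items()})
o=observe(); print({k:np.round(v,3).tolist() for k,v in o.items()}, pinch_z if not callable(pinch_z) else pinch_z())
for t,z in dict(spool=.05,tile=.012,fixture=.02,clamp_grip=.031,coupon=.026,tub=.058,hex_holder=.03,scraper=.01).items():
  for c in('scene','top'):
    for f in (search_frame,landmark_of):
      try:
        for r in f(c,t)[:4]: print(t,c,f.__name__,round(r['score'],2),np.round(r['xy']),at(c,r['xy'],z if f is search_frame or t=='clamp_grip' else (.02 if t=='coupon' else 0)).round(3))
      except Exception as e: print(t,c,e)
E
```

```text
scene {'vfov': 52.122, 'cx': 259.215, 'cy': 181.374, 'T': [[0.64, -0.488, 0.593, 1.11], [0.768, 0.421, -0.483, -0.422], [-0.014, 0.765, 0.644, 0.745], [0.0, 0.0, 0.0, 1.0]]}
top {'vfov': 45.66, 'cx': 256.974, 'cy': 193.612, 'T': [[-0.008, 0.994, -0.106, 0.316], [-1.0, -0.009, -0.011, 0.074], [-0.012, 0.106, 0.994, 1.432], [0.0, 0.0, 0.0, 1.0]]}
{'time': 0.1, 'joint_positions': [1.222, 0.435, 0.025, 1.574, -0.012, 1.134, -0.075], 'joint_velocities': [0.002, -0.001, 0.001, -0.003, -0.001, 0.001, 0.001], 'joint_efforts': [0.003, -66.912, 0.988, -31.515, -0.061, 0.038, 0.0], 'ee_pos': [0.152, -0.606, 0.226], 'eef_rot': [-3.117, -0.385, 0.001], 'ft_force': [0.564, -0.042, -0.174], 'torque': [0.016, -0.02, -0.004], 'finger_force': 0.0, 'gripper_width': 1.003} 0.0188
spool scene call 0.7 [214. 279.] [ 0.654 -0.18   0.05 ]
spool scene call 0.56 [216. 284.] [ 0.635 -0.168  0.   ]
spool top call 0.81 [339. 138.] [ 0.634 -0.166  0.05 ]
spool top call 0.78 [336. 143.] [ 0.628 -0.163  0.   ]
tile scene call 0.67 [298. 227.] [0.638 0.086 0.012]
tile scene call 0.51 [126. 274.] [ 0.487 -0.312  0.01
[... 1764 characters left out ...]
ll 0.74 [277. 131.] [0.267 0.344 0.01 ]
scraper scene call 0.93 [265. 193.] [0.474 0.114 0.   ]
scraper scene call 0.8 [322. 195.] [0.585 0.234 0.   ]
scraper scene call 0.71 [279. 137.] [0.287 0.338 0.   ]
scraper scene call 0.69 [333. 121.] [0.338 0.552 0.   ]
scraper top call 0.91 [205. 161.] [0.574 0.252 0.01 ]
scraper top call 0.76 [169. 256.] [0.276 0.364 0.01 ]
scraper top call 0.75 [107. 240.] [0.327 0.558 0.01 ]
scraper top call 0.67 [319. 198.] [ 0.454 -0.104  0.01 ]
scraper top call 0.85 [175. 253.] [0.286 0.346 0.   ]
scraper top call 0.83 [206. 159.] [0.581 0.252 0.   ]
scraper top call 0.76 [250. 196.] [ 0.461  0.111 -0.   ]
scraper top call 0.66 [108. 236.] [0.339 0.558 0.   ]
```

View pics/scene0.png

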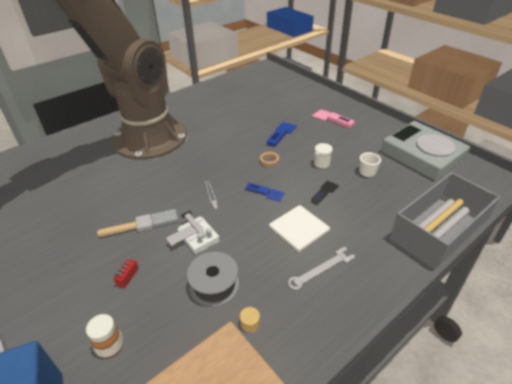

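View pics/top0.png

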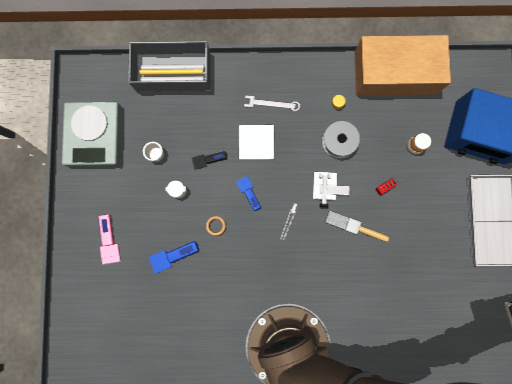

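```bash
python3 - <<'E'
from h import *
def crop(f,x,y,w,h,s,o): cv2.imwrite('pics/'+o,cv2.resize(cv2.imread('pics/'+f)[y:y+h,x:x+w],None,fx=s,fy=s,interpolation=cv2.INTER_CUBIC))
crop('top0.png',160,115,250,110,3.2,'topc.png'); crop('scene0.png',90,140,260,170,3,'scenec.png')
for t,z in dict(spool=.05,tile=.012,coupon=.026,tub=.058,hex_holder=.032,scraper=.010,fixture=.022).items():
  for c in('top','scene'):
    for r in trace(c,t)[:4]:
      m=r['region'].astype(np.uint8); pts=np.argwhere(m)[:,::-1]
      w=np.array([at(c,p,z)[:2] for p in pts],np.float32)*1000
      (ce,sz,a)=cv2.minAreaRect(w); d=np.linalg.svd((w-w.mean(0)),full_matrices=False)[2][0]
      print(t,c,round(r['score'],2),np.round(r['xy']),'rect',np.round(ce),np.round(sz),round(a),'mean',w.mean(0).round(),'axis',round(float(np.degrees(np.arctan2(d[1],d[0])))))
E
```

```text
spool top 0.85 [338. 139.] rect [ 630. -169.] [105. 113.] 89 mean [ 630. -168.] axis 153
spool scene 0.87 [214. 278.] rect [ 648. -181.] [109. 140.] 56 mean [ 651. -181.] axis -29
tile top 0.94 [254. 140.] rect [634.  93.] [105. 113.] 89 mean [633.  93.] axis 167
tile scene 0.74 [295. 227.] rect [637.  88.] [119. 117.] 89 mean [640.  87.] axis 42
tile scene 0.32 [198. 232.] rect [ 473. -115.] [ 78. 144.] 80 mean [ 490. -116.] axis -12
coupon top 0.79 [338. 191.] rect [ 477. -148.] [90. 28.] 89 mean [ 476. -155.] axis -94
coupon scene 0.59 [180. 234.] rect [ 479. -158.] [70. 30.] 86 mean [ 479. -159.] axis -92
tub top 0.51 [179. 188.] rect [479. 336.] [58. 49.] 89 mean [479. 335.] axis -110
tub top 0.27 [247. 191.] rect [463. 113.] [109.  39.] 26 mean [468. 115.] axis -155
tub scene 0.88 [323. 157.] rect [508. 308.] [ 44. 112.] 42 mean [508. 308.] axis -50
hex_holder top 0.45 [386. 182.] rect [ 486. -308.] [27. 70.] 33 mean [ 486. -309.] axis 122
hex_holder scene 0.93 [130. 272.] rect [ 499. -312.] [46. 76.] 29 mean [ 500. -313.] axis -48
scraper top 0.91 [105. 243.] rect [332. 558.] [152.  56.] 11 mean [326. 557.] axis -169
scraper top 0.9 [207. 160.] rect [582. 241.] [ 38. 109.] 18 mean [580. 246.] axis 107
scraper top 0.56 [248. 190.] rect [469. 116.] [100.  32.] 26 mean [475. 118.] axis -154
scraper top 0.55 [167. 256.] rect [278. 349.] [ 58. 153.] 23 mean [274. 360.] axis 113
scraper scene 0.68 [333. 117.] rect [338. 555.] [146.  57.] 16 mean [338. 555.] axis 15
scraper scene 0.64 [278. 129.] rect [285. 342.] [ 51. 142.] 19 mean [283. 348.] axis 111
scraper scene 0.61 [269. 192.] rect [475. 110.] [110.  40.] 24 mean [479. 114.] axis 22
scraper scene 0.5 [325. 190.] rect [589. 234.] [ 38. 108.] 12 mean [587. 237.] axis 101
fixture top 0.7 [320. 183.] rect [ 478. -116.] [ 71. 111.] 85 mean [ 485. -115.] axis 173
fixture scene 0.89 [199. 236.] rect [ 482. -124.] [ 75. 139.] 86 mean [ 499. -121.] axis -14
```

View pics/topc.png

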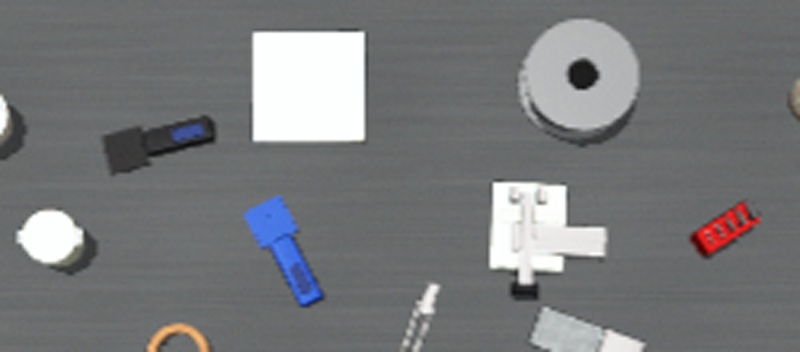

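View pics/scenec.png

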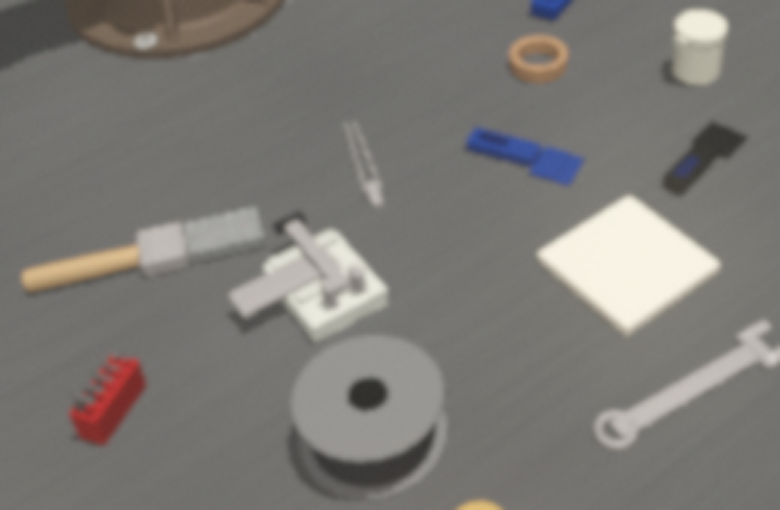

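```bash
cat >m.py <<'E'
from h import *
def T(x,y,z): return at('top',(x/3.2+160-.3,y/3.2+115-.3),z).round(4)
def S(x,y,z): return at('scene',(x/3+90-.3,y/3+140-.3),z).round(4)
print('spool',T(583,73,.05),S(368,393,.05))
print('tile',T(309,86,.012),S(629,264,.012))
print('tub',T(51.5,236,.058),S(701,25,.058))
print('hex',T(725,229,.032)); print([T(*p) for p in((690,237,.032),(705,257,.0),(745,204,.032),(758,220,0))])
print('hex bottom near corner scene',S(98,444,0),S(145,385,0),'top',S(72,410,.032),S(98,420,.032),S(122,360,.032),S(142,370,.032))
print('scr',T(270,221,.004),'blade end',T(260,206,.004),S(570,167,.004),'handle end',T(312,299,.014),S(473,138,.014))
print('grip ',T(525,291,.033),S(291,221,.035))
print('coupon end',T(606,228,.026),T(606,256,.026),S(231,297,.026),S(244,317,.026))
print('fix corners',[T(*p) for p in((492,183,.02),(566,185,.02),(564,271,.02),(491,269,.02))])
print('fix corners',[S(*p) for p in((264,266,.02),(335,230,.02),(386,290,.02),(318,330,.02))])
E
python3 m.py
```

```text
spool [ 0.6349 -0.1744  0.05  ] [ 0.6342 -0.171   0.05  ]
tile [0.6335 0.09   0.012 ] [0.6413 0.0873 0.012 ]
tub [0.4807 0.3354 0.058 ] [0.4834 0.3385 0.058 ]
hex [ 0.4845 -0.3099  0.032 ]
[array([ 0.477, -0.276,  0.032]), array([ 0.4608, -0.298 ,  0.    ]), array([ 0.5086, -0.33  ,  0.032 ]), array([ 0.4969, -0.3514,  0.    ])]
hex bottom near corner scene [ 0.5073 -0.3336  0.    ] [ 0.4802 -0.2817  0.    ] top [ 0.4931 -0.3392  0.032 ] [ 0.5138 -0.3284  0.032 ] [ 0.4741 -0.2904  0.032 ] [ 0.4928 -0.2831  0.032 ]
scr [0.5001 0.1297 0.004 ] blade end [0.5151 0.1395 0.004 ] [0.5116 0.1375 0.004 ] handle end [0.4218 0.0888 0.014 ] [0.429  0.0875 0.014 ]
grip  [ 0.4262 -0.116   0.033 ] [ 0.432  -0.1132  0.035 ]
coupon end [ 0.4873 -0.1967  0.026 ] [ 0.46   -0.1959  0.026 ] [ 0.4667 -0.1929  0.026 ] [ 0.4921 -0.1955  0.026 ]
fix corners [array([ 0.5333, -0.088 ,  0.02  ]), array([ 0.5306, -0.1601,  0.02  ]), array([ 0.4464, -0.156 ,  0.02  ]), array([ 0.449 , -0.0853,  0.02  ])]
fix corners [array([ 0.4489, -0.1524,  0.02  ]), array([ 0.4521, -0.0835,  0.02  ]), array([ 0.5377, -0.0899,  0.02  ]), array([ 0.5372, -0.1556,  0.02  ])]
```

Emit:
drive_tool --pt "0 0 0 0.91" --pt "0 0 0 0.91" --pt "0 0 0 0.91" --pt "0.508 -0.982 0.2 0" --pt "0.508 -0.982 0.2 0" --pt "0.508 -0.982 0.2 0" --pt "0.508 -0.982 0.2 0" --pt "0.508 -0.982 0.2 0" --pt "0.508 -0.982 0.2 0" --pt "0.508 -0.982 0.2 0" --pt "0.508 -0.982 0.2 0" --pt "0.508 -0.982 0.2 0" --pt "0.508 -0.982 0.2 0" --pt "0.508 -0.982 0.2 0" --pt "0.508 -0.982 0.2 0" --pt "0.508 -0.982 0.2 0" --pt "0.508 -0.982 0.2 0" --pt "0.508 -0.982 0.2 0" --pt "0.508 -0.982 0.2 0" --pt "0.508 -0.982 0.2 0" --gripper 0.2 --force 20

```text
time: 4.9
ee_pos: [0.4317, -0.1154, 0.1247]
eef_rot: [3.141, -0.063, 0.001]
ft_force: [0.4, -0.9, -0.8]
gripper_width: 0.602
finger_force: 0.0
```

```bash
cat > g.py <<'E'
# g.py x y z yawdeg : shift (tool axes after turning) and turn still to go, in move units
import sys; from h import *; from scipy.spatial.transform import Rotation as R
def go(x,y,z,yaw):
    o=observe(); M=R.from_rotvec(o['eef_rot']).as_matrix(); p=np.array(o['ee_pos'])
    psi=np.degrees(np.arctan2(M[1,0],M[0,0])); turn=-(((yaw-psi)+180)%360-180)
    c,s=np.cos(np.radians(yaw)),np.sin(np.radians(yaw)); d=np.array([x,y,z])-p
    print('t',round(float(o['time']),2),'pos',p.round(4),'yaw',psi.round(1),'w',round(float(o['gripper_width']),3),'F',np.round(o['ft_force'],1),'ff',round(float(o['finger_force']),1),'q',np.round(o['joint_positions'],2))
    print('units xyz',np.round(np.array([c*d[0]+s*d[1],s*d[0]-c*d[1],-d[2]])/.03,2),'turn',round(turn/6,2),'tilt',round(float(-M[2,2]),4))
if __name__=='__main__': go(*map(float,sys.argv[1:5]))
E
python3 g.py .431 -.116 .014 -2.3
```

```text
t 4.9 pos [ 0.4317 -0.1154  0.1247] yaw -2.3 w 0.602 F [ 0.4 -0.9 -0.8] ff 0.0 q [ 0.3   0.29 -0.19  2.1   0.08  0.76 -1.55]
units xyz [-0.02  0.02  3.69] turn -0.0 tilt 1.0
```

Emit:
drive_tool --pt "0 0 0.9 0" --pt "0 0 0.9 0" --pt "0 0 0.9 0" --pt "0 0 0.5 0" --pt "0 0 0.4 0" --pt "0 0 0.08 0" --pt "0 0 0 0"

```text
time: 5.78
ee_pos: [0.4313, -0.1163, 0.0146]
eef_rot: [3.141, -0.063, 0.001]
ft_force: [-0.1, 0.7, 0.6]
gripper_width: 0.6
finger_force: 0.0
```

Emit:
drive_tool --pt "0 0 0 0" --pt "0 0 0 0" --pt "0 0 0 0" --pt "0 0 0 0" --pt "0 0 0 0" --gripper -1

```text
time: 6.4
ee_pos: [0.4312, -0.1149, 0.0144]
eef_rot: [-3.14, 0.061, -0.0]
ft_force: [-0.2, 5.9, 2.6]
gripper_width: 0.281
finger_force: 20.0
```

```bash
python3 g.py .431 -.116 .014 -2.3; python3 -c "
import numpy as np
a=np.linspace(0,1.5,16);print(np.c_[np.diff(92*(1-np.cos(a))),np.diff(92*np.sin(a))].round(1)/30)"
```

```text
t 6.4 pos [ 0.4312 -0.1149  0.0144] yaw -2.2 w 0.281 F [-0.2  5.9  2.6] ff 20.0 q [ 0.26  0.48 -0.15  2.2   0.15  0.47 -1.62]
units xyz [-0.01  0.04  0.01] turn 0.01 tilt 1.0
[[0.01666667 0.30666667]
 [0.04666667 0.30333333]
 [0.07666667 0.29666667]
 [0.10666667 0.28666667]
 [0.13333333 0.27666667]
 [0.16       0.26      ]
 [0.18666667 0.24333333]
 [0.21       0.22333333]
 [0.23       0.20333333]
 [0.25       0.17666667]
 [0.26666667 0.15333333]
 [0.28       0.12666667]
 [0.29       0.09666667]
 [0.3        0.06666667]
 [0.30333333 0.03666667]]
```

Emit:
drive_tool --pt "0.02 0 -0.31 0" --pt "0.05 0 -0.3 0" --pt "0.08 0 -0.3 0" --pt "0.11 0 -0.29 0" --pt "0.13 0 -0.28 0" --pt "0.16 0 -0.26 0" --pt "0.19 0 -0.24 0" --pt "0.21 0 -0.22 0" --pt "0.23 0 -0.2 0" --pt "0.25 0 -0.18 0" --pt "0.27 0 -0.15 0" --pt "0.28 0 -0.13 0" --pt "0.29 0 -0.1 0" --pt "0.3 0 -0.07 0" --pt "0.3 0 -0.04 0" --pt "0 0 0 0"

```text
time: 8.4
ee_pos: [0.5184, -0.1198, 0.1067]
eef_rot: [3.141, -0.063, 0.003]
ft_force: [-1.1, 2.1, 4.7]
gripper_width: 0.277
finger_force: 20.0
```

```bash
python3 - <<'E'
from h import *
im=snap('scene','s1.png'); cv2.imwrite('pics/s1c.png',cv2.resize(cv2.imread('pics/s1.png')[140:310,90:300],None,fx=3,fy=3))
E
python3 g.py .517 -.12 .106 -2.3
```

```text
t 8.45 pos [ 0.518  -0.1198  0.1067] yaw -2.3 w 0.276 F [-0.3  1.8  4.9] ff 20.0 q [ 0.26  0.43 -0.18  1.93  0.1   0.79 -1.58]
units xyz [-0.03  0.01  0.02] turn -0.0 tilt 1.0
```

View pics/s1c.png

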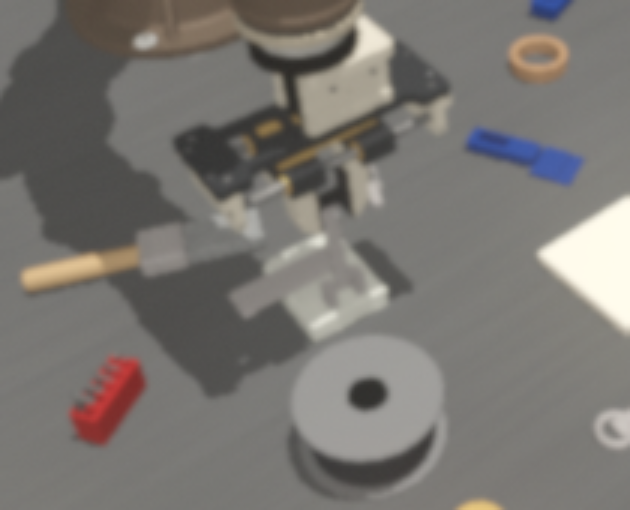

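Emit:
drive_tool --pt "0 0 0 0" --pt "0 0 0 0" --pt "0 0 -0.4 0" --pt "0 0 -0.9 0" --pt "0 0 -0.9 0" --pt "0 0 -0.9 -1" --pt "0 0 0 -1" --pt "0 0 0 -1" --pt "0 0 0 -1" --pt "0 0 0 -1" --pt "0 0 0 -1" --pt "0 0 0 -1" --pt "0 0 0 -1" --pt "0 0 0 -1" --pt "0 0 0 -1" --pt "0 0 0 -1" --pt "0 0 0 -1" --pt "0 0 0 -1" --pt "0 0 0 -1" --pt "0 0 0 -1" --gripper 0.1

```text
time: 10.95
ee_pos: [0.5171, -0.1199, 0.2002]
eef_rot: [2.261, 2.179, 0.0]
ft_force: [-0.1, -0.7, -0.4]
gripper_width: 0.551
finger_force: 0.0
```

```bash
python3 - <<'E'
from h import *
im=snap('scene','s2.png'); cv2.imwrite('pics/s2c.png',cv2.resize(cv2.imread('pics/s2.png')[140:310,90:300],None,fx=3,fy=3))
E
python3 g.py .4774 -.174 .0165 87.7
```

```text
t 11.0 pos [ 0.5171 -0.12    0.2002] yaw 88.2 w 0.548 F [-0.1 -0.6  0.2] ff 0.0 q [ 0.52  0.36 -0.51  1.81  0.2   1.03 -0.1 ]
units xyz [-1.85 -1.25  6.12] turn 0.08 tilt 1.0
```

View pics/s2c.png

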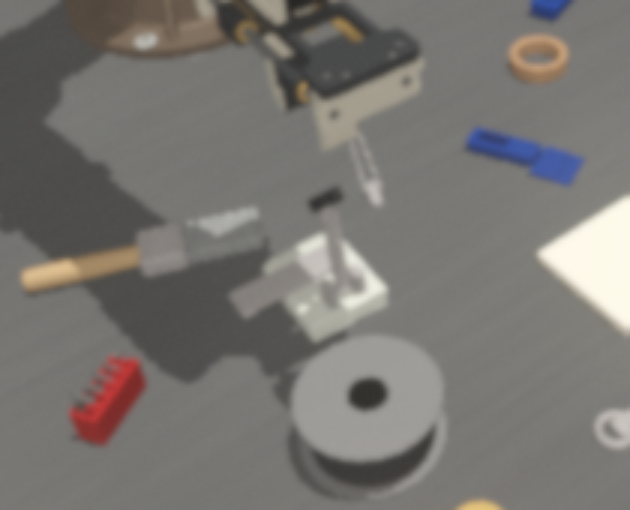

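Emit:
drive_tool --pt "0 0 0 0.08" --pt "-0.8 -0.5 0 0" --pt "-0.8 -0.5 0 0" --pt "-0.42 -0.25 0 0" --pt "0 0 0.95 0" --pt "0 0 0.95 0" --pt "0 0 0.95 0" --pt "0 0 0.95 0" --pt "0 0 0.95 0" --pt "0 0 0.7 0" --pt "0 0 0.4 0" --pt "0 0 0.27 0" --pt "0 0 0 0" --pt "0 0 0 0"

```text
time: 12.75
ee_pos: [0.4772, -0.1785, 0.0164]
eef_rot: [2.274, 2.166, 0.001]
ft_force: [-0.2, 0.3, 0.2]
gripper_width: 0.555
finger_force: 0.0
```

```bash
python3 g.py .4772 -.179 .0165 87.7
```

```text
t 12.75 pos [ 0.4772 -0.1785  0.0164] yaw 87.2 w 0.555 F [-0.2  0.3  0.2] ff 0.0 q [ 0.54  0.57 -0.39  2.04  0.37  0.6  -0.14]
units xyz [-0.02  0.   -0.  ] turn -0.08 tilt 1.0
```

Close, then slide out along -y (fixture), then lift.

Emit:
drive_tool --pt "0 0 0 0" --pt "0 0 0 0" --pt "0 0 0 0" --pt "0 0 0 0" --pt "0 0 0 0" --gripper -1 --force 45

```text
time: 13.38
ee_pos: [0.4768, -0.1785, 0.0159]
eef_rot: [2.275, 2.167, 0.0]
ft_force: [0.3, -0.1, 1.6]
gripper_width: 0.297
finger_force: 45.0
```

Emit:
drive_tool --pt "0 0 -0.03 0" --pt "-0.3 0 0 0" --pt "-0.4 0 0 0" --pt "-0.4 0 0 0" --pt "-0.4 0 0 0" --pt "-0.4 0 0 0" --pt "-0.2 0 0 0" --pt "0 0 -0.3 0" --pt "0 0 -0.8 0" --pt "0 0 -0.9 0" --pt "0 0 -0.9 0" --pt "0 0 -0.9 0" --pt "0 0 -0.5 0" --pt "0 0 0 0"

```text
time: 15.12
ee_pos: [0.4742, -0.2412, 0.1467]
eef_rot: [2.273, 2.166, 0.001]
ft_force: [-0.4, 0.4, -0.9]
gripper_width: 0.294
finger_force: 45.0
```

```bash
python3 - <<'E'
from h import *
im=snap('scene','s3.png'); cv2.imwrite('pics/s3c.png',cv2.resize(cv2.imread('pics/s3.png')[140:310,90:300],None,fx=3,fy=3))
E
python3 g.py .636 .059 .06 87.7
```

```text
t 15.18 pos [ 0.4736 -0.2412  0.1457] yaw 87.2 w 0.295 F [ 0.1 -0.1 -0.8] ff 45.0 q [ 0.73  0.42 -0.48  1.87  0.24  0.91  0.09]
units xyz [10.21  5.01  2.86] turn -0.08 tilt 1.0
```

View pics/s3c.png

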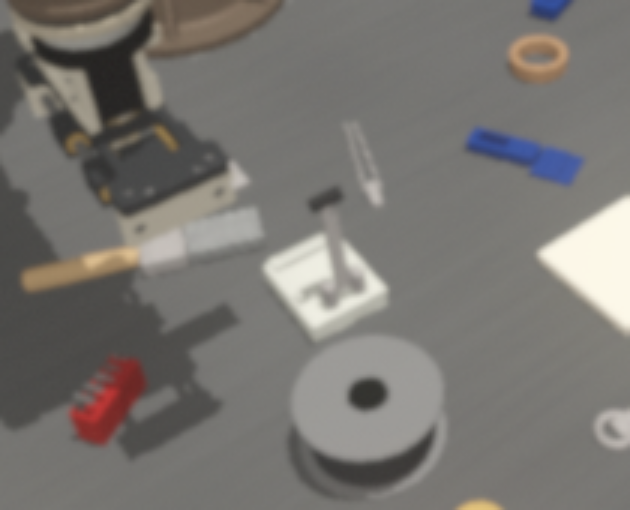

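Emit:
drive_tool --pt "0 0 -0.8 0" --pt "0 0 -0.5 -0.08" --pt "0.85 0.42 0 0" --pt "0.85 0.42 0 0" --pt "0.85 0.42 0 0" --pt "0.85 0.42 0 0" --pt "0.85 0.42 0 0" --pt "0.85 0.42 0 0" --pt "0.85 0.42 0 0" --pt "0.85 0.42 0 0" --pt "0.85 0.42 0 0" --pt "0.85 0.42 0 0" --pt "0.85 0.42 0 0" --pt "0.85 0.42 0 0" --pt "0 0 0.8 0" --pt "0 0 0.8 0" --pt "0 0 0.8 0" --pt "0 0 0.8 0" --pt "0 0 0.5 0" --pt "0 0 0 0"

```text
time: 17.68
ee_pos: [0.6361, 0.0582, 0.0724]
eef_rot: [-2.264, -2.176, 0.003]
ft_force: [0.4, 1.1, -0.4]
gripper_width: 0.298
finger_force: 45.0
```

```bash
python3 - <<'E'
from h import *
im=snap('scene','s4.png'); a=cv2.resize(cv2.imread('pics/s4.png')[150:300,210:400],None,fx=2.1,fy=2.1)
snap('top','t4.png'); b=cv2.resize(cv2.imread('pics/t4.png')[90:190,200:330],None,fx=3.1,fy=3.1)
h=max(a.shape[0],b.shape[0]); a=cv2.copyMakeBorder(a,0,h-a.shape[0],0,0,0); b=cv2.copyMakeBorder(b,0,h-b.shape[0],0,0,0)
cv2.imwrite('pics/c4.png',np.hstack([a,b])[:, :800])
for c in('top','scene'): print(c,[(round(r['score'],2),np.round(r['xy'],1)) for r in search_frame(c,'coupon')[:2]])
E
python3 g.py .635 .059 .016 87.7
```

```text
top [(0.66, array([248.6, 136.7]))]
scene [(0.52, array([290.9, 212.7]))]
t 17.88 pos [0.6377 0.0586 0.0748] yaw 87.7 w 0.295 F [-0.4 -0.8 -0.1] ff 45.0 q [ 0.13  0.66 -0.48  1.66  0.36  0.91 -0.52]
units xyz [ 0.01 -0.09  1.96] turn -0.0 tilt 1.0
```

View pics/c4.png

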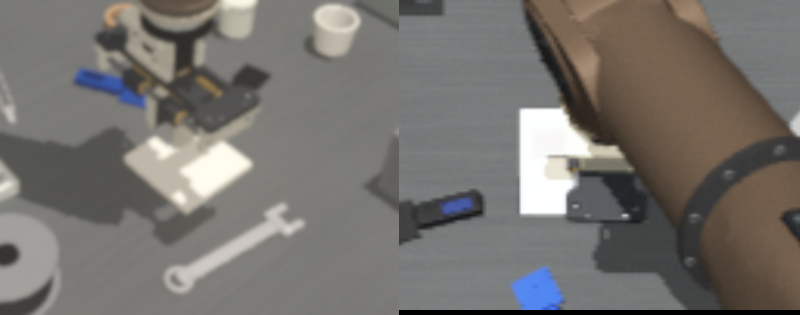

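Emit:
drive_tool --pt "0 -0.08 0.7 0" --pt "0 0 0.6 0" --pt "0 0 0.4 0" --pt "0 0 0.15 0" --pt "0 0 0 0" --pt "0 0 0 0"

```text
time: 18.62
ee_pos: [0.6351, 0.0586, 0.0188]
eef_rot: [2.265, 2.176, 0.001]
ft_force: [-0.7, 0.2, 1.0]
gripper_width: 0.3
finger_force: 45.0
```

```bash
python3 g.py .6355 .059 .0135 87.7
```

```text
t 18.62 pos [0.6351 0.0586 0.0188] yaw 87.7 w 0.3 F [-0.7  0.2  1. ] ff 45.0 q [ 0.11  0.72 -0.45  1.7   0.41  0.81 -0.56]
units xyz [0.01 0.01 0.18] turn 0.0 tilt 1.0
```

Emit:
drive_tool --pt "0 0 0.1 0" --pt "0 0 0.06 0" --pt "0 0 0 0"

```text
time: 19.0
ee_pos: [0.6345, 0.0584, 0.0133]
eef_rot: [-2.266, -2.176, 0.0]
ft_force: [0.3, -0.5, -1.2]
gripper_width: 0.297
finger_force: 45.0
```

Emit:
drive_tool --pt "0 0 0 0" --pt "0 0 0 0" --pt "0 0 0 0" --pt "0 0 -0.5 0" --pt "0 0 -0.9 0" --pt "0 0 -0.9 0" --pt "0 0 -0.9 0" --pt "0 0 -0.9 0" --pt "0 0 0 1" --pt "0 0 0 1" --pt "0 0 0 1" --pt "0 0 0 1" --pt "0 0 0 1" --pt "0 0 0 1" --pt "0 0 0 1" --pt "0 0 0 1" --pt "0 0 0 1" --pt "0 0 0 1" --gripper 0.1

```text
time: 21.25
ee_pos: [0.6347, 0.0588, 0.1376]
eef_rot: [-3.051, -0.747, -0.002]
ft_force: [0.5, 0.2, 0.4]
gripper_width: 0.549
finger_force: 0.0
```

```bash
python3 g.py .463 .109 .004 27
```

```text
t 21.25 pos [0.6347 0.0588 0.1376] yaw 27.5 w 0.549 F [0.5 0.2 0.4] ff 0.0 q [-0.01  0.55 -0.24  1.63  0.15  0.98 -1.4 ]
units xyz [-4.34 -4.09  4.45] turn 0.09 tilt 1.0
```

Emit:
drive_tool --pt "0 0 0 0.09" --pt "-0.72 -0.68 0 0" --pt "-0.72 -0.68 0 0" --pt "-0.72 -0.68 0 0" --pt "-0.72 -0.68 0 0" --pt "-0.72 -0.68 0 0" --pt "-0.72 -0.68 0 0" --pt "0 0 0.9 0" --pt "0 0 0.9 0" --pt "0 0 0.9 0" --pt "0 0 0.9 0" --pt "0 0 0.5 0" --pt "0 0 0.2 0" --pt "0 0 0 0" --pt "0 0 0 0"

```text
time: 23.12
ee_pos: [0.464, 0.1084, 0.0081]
eef_rot: [-3.054, -0.738, -0.002]
ft_force: [0.7, -0.1, 0.1]
gripper_width: 0.552
finger_force: 0.0
```

```bash
python3 g.py .463 .109 .004 27;python3 - <<'E'
from h import *
im=snap('scene','s5.png'); a=cv2.resize(cv2.imread('pics/s5.png')[140:290,210:400],None,fx=2.1,fy=2.1)
snap('top','t5.png'); b=cv2.resize(cv2.imread('pics/t5.png')[110:210,190:320],None,fx=3.05,fy=3.05)
h=max(a.shape[0],b.shape[0]); a=cv2.copyMakeBorder(a,0,h-a.shape[0],0,0,0); b=cv2.copyMakeBorder(b,0,h-b.shape[0],0,0,0)
cv2.imwrite('pics/c5.png',np.hstack([a,b])[:, :800])
E
```

```text
t 23.12 pos [0.464  0.1084 0.0081] yaw 27.2 w 0.552 F [ 0.7 -0.1  0.1] ff 0.0 q [-0.17  0.53 -0.23  2.13  0.24  0.51 -1.67]
units xyz [-0.02 -0.03  0.14] turn 0.03 tilt 1.0
```

View pics/c5.png

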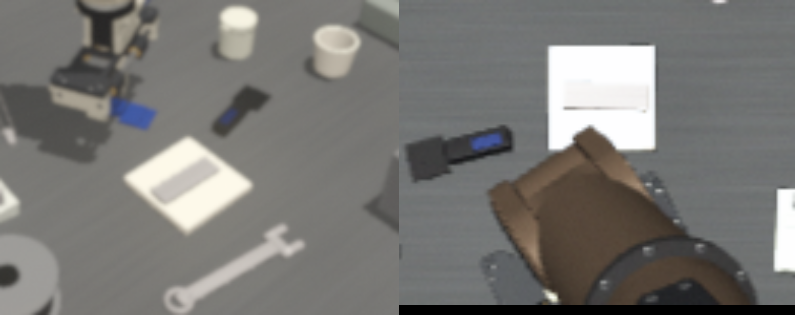

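Emit:
drive_tool --pt "0 0 0.13 0" --pt "0 0 0 0"

```text
time: 23.48
ee_pos: [0.4633, 0.1081, 0.0034]
eef_rot: [3.054, 0.738, -0.0]
ft_force: [-0.2, -1.0, 0.4]
gripper_width: 0.55
finger_force: 0.0
```

Emit:
drive_tool --pt "0 0 0 0" --pt "0 0 0 0" --pt "0 0 0 0" --pt "0 0 0 0" --pt "0 0 0 0" --gripper -1 --force 35

```text
time: 24.1
ee_pos: [0.4634, 0.1083, 0.0035]
eef_rot: [-3.054, -0.738, -0.0]
ft_force: [0.3, 0.6, -0.4]
gripper_width: 0.254
finger_force: 35.0
```

Emit:
drive_tool --pt "0 0 -0.3 0" --pt "0 0 -0.8 0" --pt "0 0 -0.9 0" --pt "0 0 -0.9 0.9" --pt "0 0 0 0.9" --pt "0 0 0 0.9" --pt "0 0 0 0.9" --pt "0 0 0 0.9" --pt "0 0 0 0"

```text
time: 25.22
ee_pos: [0.4634, 0.1083, 0.091]
eef_rot: [-3.142, -0.005, -0.001]
ft_force: [0.6, -0.0, -0.1]
gripper_width: 0.256
finger_force: 35.0
```

```bash
python3 g.py .6275 -.042 .005 0;python3 - <<'E'
from h import *
im=snap('scene','s6.png'); a=cv2.resize(cv2.imread('pics/s6.png')[110:260,180:370],None,fx=3,fy=3)
cv2.imwrite('pics/c6.png',a)
for c in ('top','scene'):
  for r in trace(c,'scraper')[:4]:
    w=np.array([at(c,p,.1)[:2] for p in np.argwhere(r['region'])[:,::-1]],np.float32)*1000
    print(c,np.round(r['xy']),cv2.minAreaRect(w))
E
```

```text
t 25.23 pos [0.4634 0.1083 0.091 ] yaw 0.2 w 0.256 F [ 0.6 -0.  -0.1] ff 35.0 q [-0.21  0.38 -0.17  2.07  0.1   0.7  -2.01]
units xyz [5.47 5.01 2.87] turn 0.03 tilt 1.0
top [104. 243.] ((329.90472412109375, 524.1261596679688), (140.04888916015625, 52.60087585449219), 1.6473784446716309)
top [207. 157.] ((566.2404174804688, 231.21707153320312), (38.14503860473633, 102.04369354248047), 18.125452041625977)
top [170. 254.] ((279.8800964355469, 331.1724853515625), (51.66016387939453, 142.94039916992188), 21.3215389251709)
scene [334. 120.] ((433.290771484375, 434.67315673828125), (131.78326416015625, 57.06883239746094), 16.406597137451172)
scene [324. 192.] ((650.6799926757812, 153.86622619628906), (33.692596435546875, 90.27548217773438), 12.203035354614258)
scene [268. 174.] ((495.94879150390625, 101.71794891357422), (42.172157287597656, 84.06626892089844), 88.00718688964844)
```

View pics/c6.png

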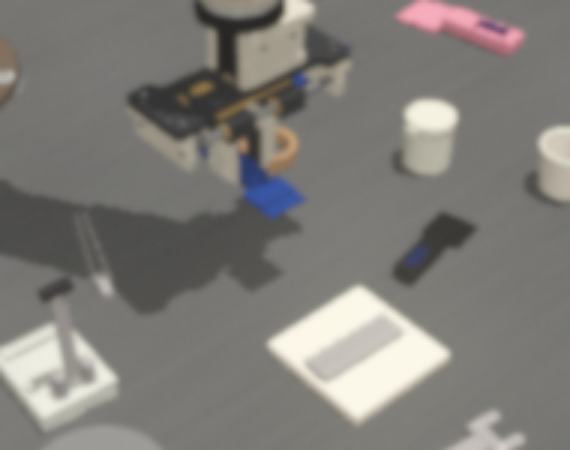

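Emit:
drive_tool --pt "0.78 0.715 0 0.03" --pt "0.78 0.715 0 0" --pt "0.78 0.715 0 0" --pt "0.78 0.715 0 0" --pt "0.78 0.715 0 0" --pt "0.78 0.715 0 0" --pt "0.78 0.715 0 0" --pt "0 0 0.9 0" --pt "0 0 0.8 0" --pt "0 0 0.6 0" --pt "0 0 0.3 0" --pt "0 0 0.15 0" --pt "0 0 0 0" --pt "0 0 0 0"

```text
time: 27.12
ee_pos: [0.6277, -0.0419, 0.0087]
eef_rot: [3.142, -0.0, 0.002]
ft_force: [0.2, 0.3, -0.8]
gripper_width: 0.258
finger_force: 35.0
```

```bash
python3 g.py .6275 -.042 .0038 0;python3 - <<'E'
from h import *
snap('scene','s7.png'); a=cv2.resize(cv2.imread('pics/s7.png')[180:310,180:330],None,fx=4,fy=4)
cv2.imwrite('pics/c7.png',a)
E
```

```text
t 27.12 pos [ 0.6277 -0.0419  0.0087] yaw -0.0 w 0.258 F [ 0.2  0.3 -0.8] ff 35.0 q [ 0.06  0.68 -0.11  1.75  0.11  0.71 -1.68]
units xyz [-0.01  0.    0.16] turn -0.0 tilt 1.0
```

View pics/c7.png

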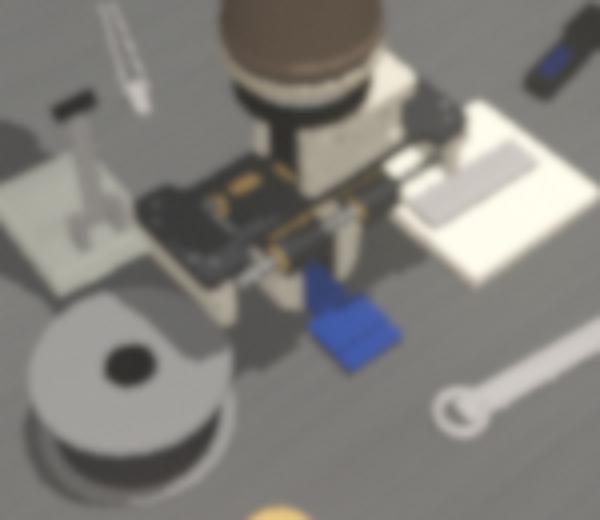

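```bash
python3 -c "
from h import *
for p in((402,332),(352,372)): print(at('scene',(p[0]/4+180-.4,p[1]/4+180-.4),.006))"
```

```text
[ 0.68805823 -0.02071738  0.006     ]
[ 0.69067041 -0.06164035  0.006     ]
```

Emit:
drive_tool --pt "0 0 0.1 0" --pt "0 0 0.05 0" --pt "0 0 0 0"

```text
time: 27.55
ee_pos: [0.6272, -0.042, 0.0036]
eef_rot: [3.142, -0.001, -0.0]
ft_force: [-0.4, -0.2, 1.6]
gripper_width: 0.258
finger_force: 35.0
```

Emit:
drive_tool --pt "0 0 0 0" --pt "0 0 0 0" --pt "0 0 0 0" --pt "0 0 -0.4 0" --pt "0 0 -0.9 0" --pt "0 0 -0.9 0" --pt "0 0 -0.9 0" --pt "0 0 -0.9 0" --pt "0 0 -0.9 0" --pt "0 0 0 1" --pt "0 0 0 1" --pt "0 0 0 1" --pt "0 0 0 1" --pt "0 0 0 1" --pt "0 0 0 1" --pt "0 0 0 1" --pt "0 0 0 1" --pt "0 0 0 1" --pt "0 0 0 1" --pt "0 0 0 0" --gripper 0.1

```text
time: 30.05
ee_pos: [0.6273, -0.0417, 0.1513]
eef_rot: [-2.721, 1.57, -0.001]
ft_force: [0.3, 0.4, 0.4]
gripper_width: 0.548
finger_force: 0.0
```

```bash
python3 g.py .488 -.311 .005 -60; python3 - <<'E'
from h import *
snap('scene','s8.png');snap('top','t8.png')
a=cv2.resize(cv2.imread('pics/s8.png')[240:310,90:300],None,fx=3.5,fy=3.5)
b=cv2.resize(cv2.imread('pics/t8.png')[110:210,240:420],None,fx=3,fy=3)
w=max(a.shape[1],b.shape[1]); f=lambda i:cv2.copyMakeBorder(i,0,0,0,w-i.shape[1],0)
cv2.imwrite('pics/c8.png',np.vstack([f(a),f(b)]))
for c in('top','scene'):
  for r in trace(c,'hex_holder')[:1]:
    m=r['region'].astype(np.uint8); 
    for z in(.0,.032):
      w=np.array([at(c,p,z)[:2] for p in np.argwhere(m)[:,::-1]],np.float32)*1000; print(c,z,cv2.minAreaRect(w))
E
```

```text
t 30.05 pos [ 0.6273 -0.0417  0.1513] yaw -60.0 w 0.548 F [0.3 0.4 0.4] ff 0.0 q [-0.11  0.51  0.14  1.66 -0.08  0.98 -2.57]
units xyz [5.45 8.51 4.88] turn 0.0 tilt 1.0
top 0.0 ((490.4681701660156, -315.6952209472656), (29.44426918029785, 68.43778991699219), 25.959684371948242)
top 0.032 ((486.5680847167969, -306.9941711425781), (28.786489486694336, 66.90889739990234), 25.959413528442383)
scene 0.0 ((471.98553466796875, -309.30816650390625), (47.21307373046875, 78.00194549560547), 30.90180206298828)
scene 0.032 ((499.383544921875, -314.1606140136719), (45.185909271240234, 74.65287017822266), 30.901817321777344)
```

View pics/c8.png

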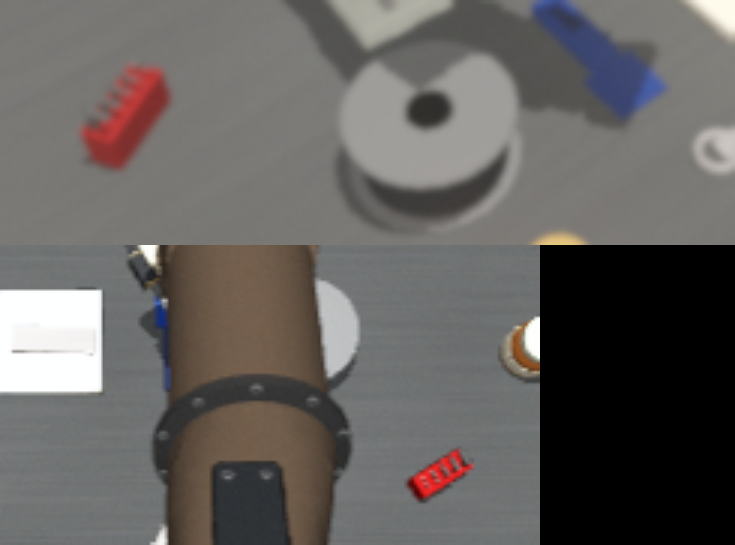

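Emit:
drive_tool --pt "0.545 0.85 0 0" --pt "0.545 0.85 0 0" --pt "0.545 0.85 0 0" --pt "0.545 0.85 0 0" --pt "0.545 0.85 0 0" --pt "0.545 0.85 0 0" --pt "0.545 0.85 0 0" --pt "0.545 0.85 0 0" --pt "0.545 0.85 0 0" --pt "0.545 0.85 0 0" --pt "0 0 0.9 0.15" --pt "0 0 0.9 0" --pt "0 0 0.9 0" --pt "0 0 0.9 0" --pt "0 0 0.7 0" --pt "0 0 0.4 0" --pt "0 0 0.1 0" --pt "0 0 0 0" --pt "0 0 0 0"

```text
time: 32.62
ee_pos: [0.4885, -0.3113, 0.0073]
eef_rot: [-2.708, 1.592, -0.002]
ft_force: [-0.7, -0.3, -0.1]
gripper_width: 0.55
finger_force: 0.0
```

Emit:
drive_tool --pt "0 0 0 0" --pt "0 0 0 0" --pt "0 0 0 0" --pt "0 0 0 0" --pt "0 0 0 0" --gripper -1 --force 35

```text
time: 33.25
ee_pos: [0.488, -0.311, 0.0066]
eef_rot: [2.708, -1.593, 0.0]
ft_force: [-0.6, 0.6, 2.0]
gripper_width: 0.264
finger_force: 34.4
```

```bash
python3 g.py .635 -.270 .0055 0; python3 - <<'E'
from h import *
snap('scene','s9.png')
cv2.imwrite('pics/c9.png',cv2.resize(cv2.imread('pics/s9.png')[200:320,60:230],None,fx=4,fy=4))
E
```

```text
t 33.25 pos [ 0.488  -0.311   0.0066] yaw -60.9 w 0.264 F [-0.6  0.6  2. ] ff 34.4 q [ 0.38  0.63  0.14  1.9  -0.14  0.62 -2.03]
units xyz [ 4.9  -1.37  0.04] turn -10.15 tilt 1.0
```

View pics/c9.png

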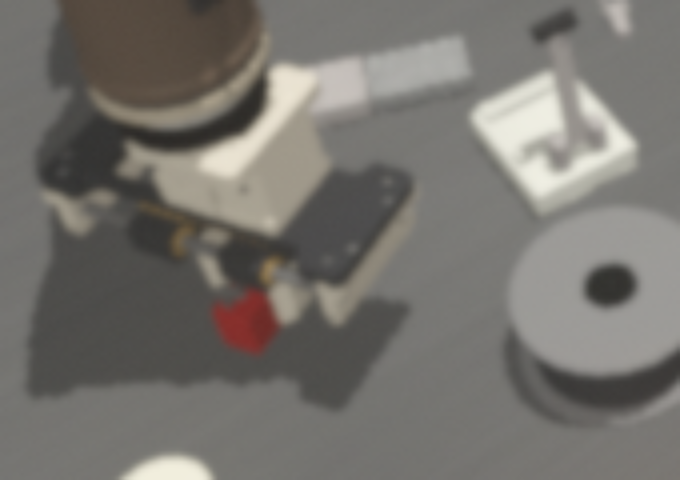

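```bash
python3 -c "
from h import *
for z in(.05,.07,.09): print(z,at('top',(423,141),z),at('scene',(101,326),z))
print(at('top',(410,149),0),at('scene',(110,352),0))"
```

```text
0.05 [ 0.62130958 -0.42281702  0.05      ] [ 0.60249067 -0.40879442  0.05      ]
0.07 [ 0.61689092 -0.41563238  0.07      ] [ 0.61709186 -0.40918358  0.07      ]
0.09 [ 0.61247225 -0.40844775  0.09      ] [ 0.63169305 -0.40957275  0.09      ]
[ 0.60691256 -0.39841892  0.        ] [ 0.63061121 -0.41646008  0.        ]
```

Emit:
drive_tool --pt "0 0 -0.3 0" --pt "0 0 -0.9 0" --pt "0 0 -0.9 0" --pt "0 0 -0.9 -0.95" --pt "0 0 0 -1" --pt "0 0 0 -1" --pt "0 0 0 -1" --pt "0 0 0 -1" --pt "0 0 0 -1" --pt "0 0 0 -1" --pt "0 0 0 -1" --pt "0 0 0 -1" --pt "0 0 0 -1" --pt "0 0 0 -0.2" --pt "0 0 0 0"

```text
time: 35.17
ee_pos: [0.4879, -0.311, 0.0967]
eef_rot: [3.142, -0.004, -0.0]
ft_force: [0.6, 0.5, -2.1]
gripper_width: 0.258
finger_force: 34.4
```

```bash
python3 g.py .635 -.270 .0066 0
```

```text
t 35.17 pos [ 0.4879 -0.311   0.0967] yaw -0.1 w 0.258 F [ 0.6  0.5 -2.1] ff 34.4 q [ 0.56  0.5  -0.11  1.83  0.07  0.82 -1.17]
units xyz [ 4.9  -1.37  3.  ] turn -0.02 tilt 1.0
```

Emit:
drive_tool --pt "0.7 -0.19 0 0" --pt "0.7 -0.19 0 0" --pt "0.7 -0.19 0 0" --pt "0.7 -0.19 0 0" --pt "0.7 -0.18 0 0" --pt "0.7 -0.18 0 0" --pt "0.7 -0.18 0 0" --pt "0 0 0.9 0" --pt "0 0 0.8 0" --pt "0 0 0.6 0" --pt "0 0 0.3 0" --pt "0 0 0.2 0" --pt "0 0 0.1 0" --pt "0 0 0 0" --pt "0 0 0 0"

```text
time: 37.05
ee_pos: [0.6354, -0.2722, 0.0101]
eef_rot: [3.141, -0.001, 0.001]
ft_force: [0.3, 0.5, -0.7]
gripper_width: 0.262
finger_force: 34.4
```

```bash
python3 g.py .635 -.272 .0066 0; python3 - <<'E'
from h import *
snap('scene','s10.png')
cv2.imwrite('pics/c10.png',cv2.resize(cv2.imread('pics/s10.png')[240:370,80:270],None,fx=4,fy=4))
E
```

```text
t 37.05 pos [ 0.6354 -0.2722  0.0101] yaw -0.0 w 0.262 F [ 0.3  0.5 -0.7] ff 34.4 q [ 0.39  0.76 -0.09  1.58  0.09  0.81 -1.32]
units xyz [-0.01 -0.01  0.12] turn -0.0 tilt 1.0
```

View pics/c10.png

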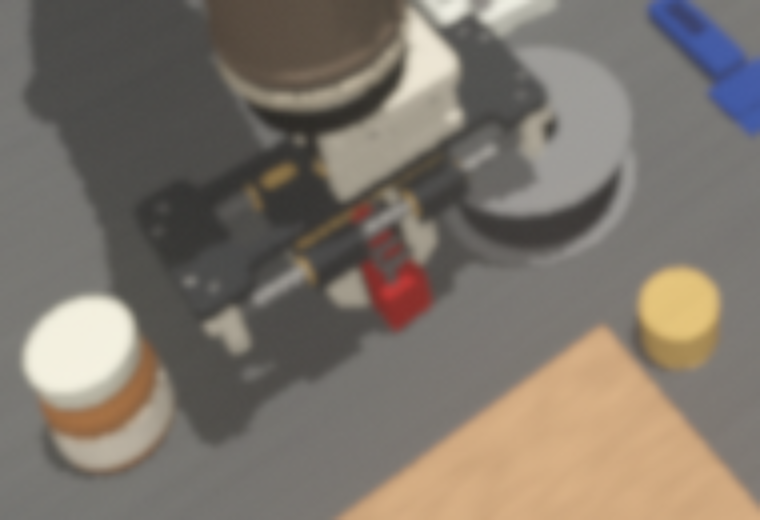

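Emit:
drive_tool --pt "0 0 0.1 0" --pt "0 0 0 0"

```text
time: 37.35
ee_pos: [0.6354, -0.2722, 0.0067]
eef_rot: [3.141, -0.001, 0.001]
ft_force: [0.3, -0.4, -0.0]
gripper_width: 0.261
finger_force: 34.4
```

Emit:
drive_tool --pt "0 0 0 0" --pt "0 0 0 0" --pt "0 0 0 0" --pt "0 0 -0.3 0" --pt "0 0 -0.7 0" --pt "0 0 -0.9 0" --pt "0 0 -0.9 0" --pt "0 0 -0.9 0" --pt "0 0 -0.9 0" --pt "0 0 -0.9 0" --gripper -0.28

```text
time: 38.6
ee_pos: [0.6353, -0.2721, 0.1745]
eef_rot: [3.141, -0.001, 0.003]
ft_force: [0.1, 0.7, 0.2]
gripper_width: 0.357
finger_force: 0.0
```

Emit:
drive_tool --pt "0 0 0 -1" --pt "0 0 0 -1" --pt "0 0 0 -1" --pt "0 0 0 -1" --pt "0 0 0 -1" --pt "0 0 0 -1" --pt "0 0 0 -1" --pt "0 0 0 -1" --pt "0 0 0 -1" --pt "0 0 0 -1" --pt "0 0 0 -1" --pt "0 0 0 -1" --pt "0 0 0 -1" --pt "0 0 0 -1" --pt "0 0 0 -1" --pt "0 0 0 0" --gripper 1

```text
time: 40.6
ee_pos: [0.6352, -0.2724, 0.1731]
eef_rot: [2.222, 2.219, 0.0]
ft_force: [0.4, -0.2, -0.2]
gripper_width: 0.999
finger_force: 0.0
```

```bash
python3 g.py .482 .337 .010 90
```

```text
t 40.6 pos [ 0.6352 -0.2724  0.1731] yaw 89.9 w 0.999 F [ 0.4 -0.2 -0.2] ff 0.0 q [ 0.62  0.63 -0.48  1.43  0.31  1.15  0.09]
units xyz [20.31 -5.11  5.44] turn -0.01 tilt 1.0
```

Emit:
drive_tool --pt "0.95 -0.24 0 0" --pt "0.95 -0.24 0 0" --pt "0.95 -0.24 0 0" --pt "0.95 -0.24 0 0" --pt "0.95 -0.24 0 0" --pt "0.95 -0.24 0 0" --pt "0.95 -0.24 0 0" --pt "0.95 -0.24 0 0" --pt "0.95 -0.24 0 0" --pt "0.95 -0.24 0 0" --pt "0.95 -0.24 0 0" --pt "0.95 -0.24 0 0" --pt "0.95 -0.24 0 0" --pt "0.95 -0.24 0 0" --pt "0.95 -0.24 0 0" --pt "0.95 -0.24 0 0" --pt "0.95 -0.24 0 0" --pt "0.95 -0.24 0 0" --pt "0.95 -0.24 0 0" --pt "0.95 -0.24 0 0"

```text
time: 43.1
ee_pos: [0.4913, 0.2989, 0.1725]
eef_rot: [2.225, 2.217, 0.002]
ft_force: [0.4, 0.1, 0.2]
gripper_width: 0.997
finger_force: 0.0
```

Emit:
drive_tool --pt "0.65 -0.15 0 0" --pt "0.65 -0.15 0 0" --pt "0 0 0 0"

```text
time: 43.48
ee_pos: [0.4817, 0.3385, 0.1718]
eef_rot: [-2.22, -2.222, -0.001]
ft_force: [-0.5, 0.4, -0.2]
gripper_width: 0.998
finger_force: 0.0
```

```bash
python3 g.py .482 .337 .010 90; python3 - <<'E'
from h import *
snap('scene','s11.png')
for z in (0,.058): print(z,[(round(r['score'],2),at('scene',r['xy'],z).round(3)) for r in landmark_of('scene','tub')[:2]])
a=cv2.resize(cv2.imread('pics/s11.png')[90:220,230:400],None,fx=4,fy=4)
cv2.imwrite('pics/c11.png',a)
E
```

```text
t 43.48 pos [0.4817 0.3385 0.1718] yaw 90.1 w 0.998 F [-0.5  0.4 -0.2] ff 0.0 q [-0.28  0.5  -0.6   1.7   0.32  1.04 -0.99]
units xyz [-0.05  0.01  5.39] turn 0.01 tilt 1.0
0 [(0.63, array([0.488, 0.344, 0.   ]))]
0.058 [(0.63, array([0.537, 0.284, 0.058]))]
```

View pics/c11.png

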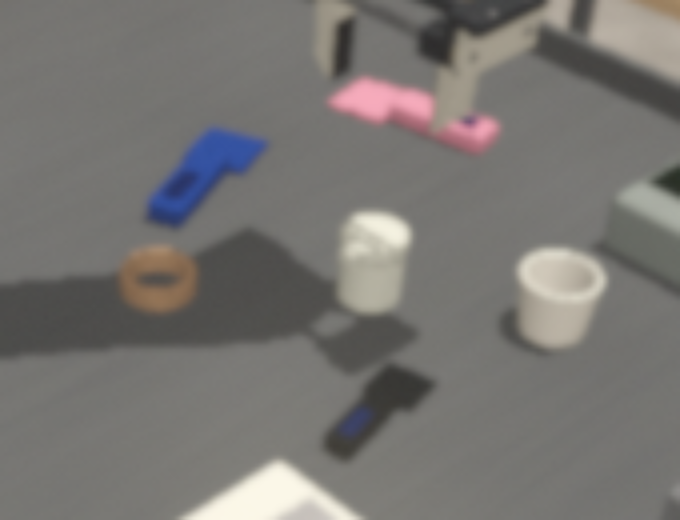

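Emit:
drive_tool --pt "0 0.05 0.9 0" --pt "0 0 0.9 0" --pt "0 0 0.9 0" --pt "0 0 0.9 0" --pt "0 0 0.8 0" --pt "0 0 0.5 0" --pt "0 0 0.4 0" --pt "0 0 0.1 0" --pt "0 0 0 0"

```text
time: 44.75
ee_pos: [0.484, 0.3372, 0.0099]
eef_rot: [2.222, 2.221, 0.001]
ft_force: [0.2, 0.2, 0.7]
gripper_width: 1.001
finger_force: 0.0
```

Emit:
drive_tool --pt "0 0 0 0" --pt "0 0 0 0" --pt "0 0 0 0" --pt "0 0 0 0" --pt "0 0 0 0" --pt "0 0 0 0" --gripper -1 --force 20

```text
time: 45.5
ee_pos: [0.4837, 0.3371, 0.0095]
eef_rot: [-2.222, -2.221, 0.0]
ft_force: [-1.2, -0.2, 1.5]
gripper_width: 0.548
finger_force: 20.0
```

```bash
python3 g.py .635 -.173 .062 90
```

```text
t 45.5 pos [0.4837 0.3371 0.0095] yaw 90.0 w 0.548 F [-1.2 -0.2  1.5] ff 20.0 q [-0.36  0.69 -0.5   1.83  0.47  0.74 -1.12]
units xyz [-17.     5.04  -1.75] turn -0.0 tilt 1.0
```

Emit:
drive_tool --pt "0 0 -0.2 0" --pt "0 0 -0.5 0" --pt "0 0 -0.7 0" --pt "0 0 -0.8 0" --pt "0 0 -0.8 0" --pt "0 0 -0.4 0" --pt "0 0 0 0"

```text
time: 46.38
ee_pos: [0.4842, 0.3373, 0.1125]
eef_rot: [2.222, 2.221, 0.003]
ft_force: [-0.4, -0.4, -2.4]
gripper_width: 0.546
finger_force: 20.0
```

Emit:
drive_tool --pt "-0.2 0.1 0 0" --pt "-0.5 0.25 0 0" --pt "-0.8 0.4 0 0" --pt "-0.8 0.4 0 0" --pt "-0.8 0.4 0 0" --pt "-0.8 0.4 0 0" --pt "-0.8 0.4 0 0" --pt "-0.8 0.4 0 0" --pt "-0.8 0.4 0 0" --pt "-0.8 0.4 0 0" --pt "-0.8 0.4 0 0" --pt "-0.8 0.4 0 0" --pt "-0.8 0.4 0 0" --pt "-0.8 0.29 0 0" --pt "-0.8 0 0 0" --pt "-0.8 0 0 0" --pt "-0.8 0 0 0" --pt "-0.8 0 0 0" --pt "-0.8 0 0 0" --pt "-0.6 0 0 0"

```text
time: 48.88
ee_pos: [0.634, -0.1129, 0.1106]
eef_rot: [-2.224, -2.218, 0.003]
ft_force: [1.1, -0.4, -1.3]
gripper_width: 0.547
finger_force: 20.0
```

Emit:
drive_tool --pt "-0.8 0 0 0" --pt "-0.8 0 0 0" --pt "-0.6 0 0 0" --pt "-0.3 0 0 0" --pt "0 0 0 0" --pt "0 0 0 0"

```text
time: 49.62
ee_pos: [0.6349, -0.1836, 0.1116]
eef_rot: [-2.22, -2.222, -0.001]
ft_force: [0.2, 0.5, -1.5]
gripper_width: 0.547
finger_force: 20.0
```

```bash
python3 g.py .635 -.173 .0605 90; python3 - <<'E'
from h import *
snap('scene','s12.png')
a=cv2.resize(cv2.imread('pics/s12.png')[170:320,110:300],None,fx=4,fy=4)
cv2.imwrite('pics/c12.png',a)
E
```

```text
t 49.62 pos [ 0.6349 -0.1836  0.1116] yaw 90.1 w 0.547 F [ 0.2  0.5 -1.5] ff 20.0 q [ 0.53  0.66 -0.53  1.57  0.37  1.01 -0.1 ]
units xyz [0.35 0.   1.7 ] turn 0.01 tilt 1.0
```

View pics/c12.png

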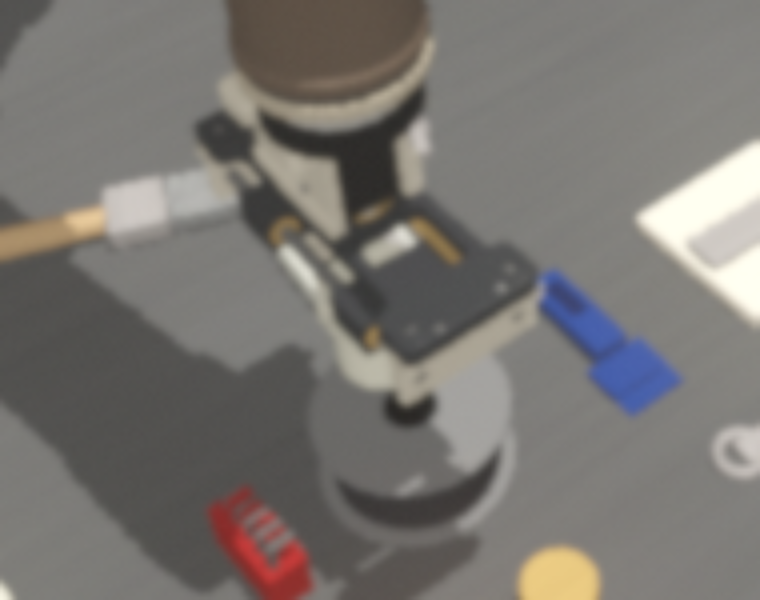

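Emit:
drive_tool --pt "0.33 0 0 0" --pt "0 0 0.4 0" --pt "0 0 0.5 0" --pt "0 0 0.4 0" --pt "0 0 0.25 0" --pt "0 0 0.1 0" --pt "0 0 0 0" --pt "0 0 0 0"

```text
time: 50.68
ee_pos: [0.6351, -0.1752, 0.0625]
eef_rot: [2.221, 2.221, 0.001]
ft_force: [0.6, 0.3, -0.7]
gripper_width: 0.547
finger_force: 20.0
```

```bash
python3 g.py .635 -.173 .0605 90
```

```text
t 50.67 pos [ 0.6351 -0.1752  0.0625] yaw 90.0 w 0.547 F [ 0.6  0.3 -0.7] ff 20.0 q [ 0.51  0.71 -0.51  1.62  0.41  0.92 -0.15]
units xyz [ 0.07 -0.    0.07] turn -0.0 tilt 1.0
```

Emit:
drive_tool --pt "0.05 0 0.04 0" --pt "0 0 0.04 0" --pt "0 0 0 0"

```text
time: 51.05
ee_pos: [0.6348, -0.1736, 0.0597]
eef_rot: [2.222, 2.221, 0.0]
ft_force: [0.3, -1.4, -1.2]
gripper_width: 0.545
finger_force: 20.0
```

Emit:
drive_tool --pt "0 0 0 0" --pt "0 0 0 0" --pt "0 0 0 0" --pt "0 0 0 0" --pt "0 0 -0.3 0" --pt "0 0 -0.6 0" --pt "0 0 -0.9 0" --pt "0 0 -0.9 0" --pt "0 0 -0.9 0" --pt "0 0 -0.9 0" --pt "0 -1 0 0" --pt "0 -1 0 0" --pt "0 -1 0 0" --pt "0 -1 0 0" --pt "0 -1 0 0" --pt "0 -1 0 0" --pt "-1 -0.5 0 0" --pt "-1 0 0 0" --pt "-1 0 0 0" --pt "-1 0 0 0" --gripper 0.7

```text
time: 53.55
ee_pos: [0.4401, -0.2945, 0.1962]
eef_rot: [2.22, 2.22, 0.0]
ft_force: [-0.2, 1.2, 0.2]
gripper_width: 0.856
finger_force: 0.0
```

Emit:
drive_tool --pt "-1 0 0 0" --pt "-1 0 0 0" --pt "-1 0 0 0" --pt "-1 0 0 0" --pt "-1 0 0 0" --pt "-1 0 0 0" --pt "0 0 0 0"

```text
time: 54.42
ee_pos: [0.4389, -0.4762, 0.1956]
eef_rot: [2.225, 2.216, -0.001]
ft_force: [0.3, -0.0, -0.4]
gripper_width: 0.852
finger_force: 0.0
```

```bash
python3 - <<'E'
from h import *
snap('scene','s13.png');snap('top','t13.png')
a=cv2.resize(cv2.imread('pics/s13.png')[190:310,110:360],None,fx=3,fy=3)
b=cv2.resize(cv2.imread('pics/t13.png')[105:185,190:440],None,fx=3,fy=3)
cv2.imwrite('pics/c13.png',np.vstack([a,b])); o=observe();print(o['time'],o['ee_pos'])
for t in('tub','hex_holder','scraper','coupon'):
  z={'tub':.05,'coupon':.012}.get(t,0)
  for c in('top','scene'): print(t,c,[(round(r['score'],2),at(c,r['xy'],z).round(3)) for r in landmark_of(c,t)[:4]])
E
```

```text
54.525 [ 0.44002525 -0.47308755  0.19554773]
tub top [(0.69, array([ 0.633, -0.178,  0.05 ]))]
tub scene [(0.57, array([ 0.63 , -0.166,  0.05 ]))]
hex_holder top [(0.46, array([ 0.646, -0.284,  0.   ]))]
hex_holder scene [(0.57, array([ 0.639, -0.267,  0.   ])), (0.27, array([0.629, 0.09 , 0.   ]))]
scraper top [(0.82, array([ 0.637, -0.044,  0.   ])), (0.73, array([0.582, 0.236, 0.   ])), (0.6, array([0.274, 0.345, 0.   ]))]
scraper scene [(0.89, array([0.329, 0.559, 0.   ])), (0.7, array([0.578, 0.235, 0.   ])), (0.68, array([0.268, 0.351, 0.   ])), (0.66, array([ 0.635, -0.041,  0.   ]))]
coupon top [(0.69, array([0.621, 0.083, 0.012]))]
coupon scene [(0.8, array([0.632, 0.1  , 0.012]))]
```

View pics/c13.png

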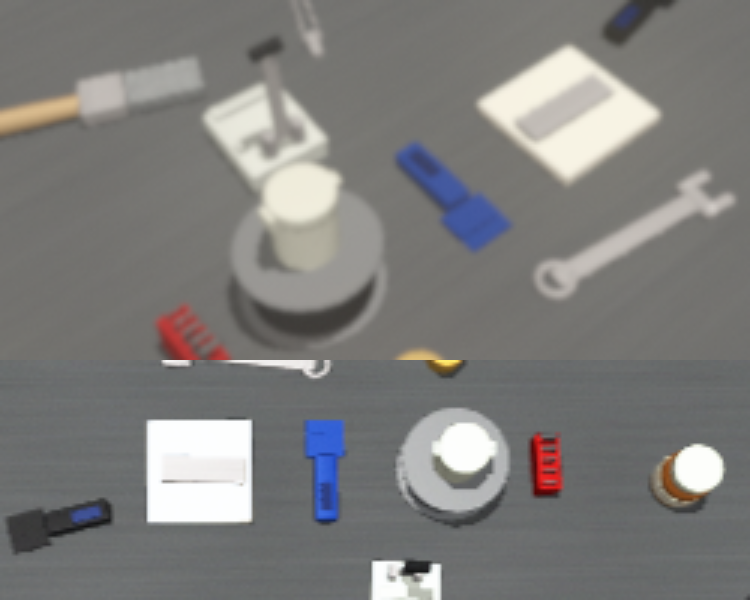

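```bash
python3 -c "
from h import *
B=lambda x,y,z:at('top',(x/3+190-.3,(y-360)/3+105-.3),z).round(4)
A=lambda x,y,z:at('scene',(x/3+110-.3,y/3+190-.3),z).round(4)
print('tub',B(464,447,.108),A(300,190,.108),'base',A(305,254,.05))
print('hex',B(546,463,.032),'coupon',B(203,470,.018),A(564,108,.018),'tile',B(199.5,471,.012),A(569,115,.012),'scr',B(324,470,.006))"
```

```text
tub [ 0.6329 -0.1716  0.108 ] [ 0.6332 -0.1706  0.108 ] base [ 0.6407 -0.1782  0.05  ]
hex [ 0.6332 -0.2703  0.032 ] coupon [0.6328 0.0865 0.018 ] [0.6374 0.0847 0.018 ] tile [0.6331 0.0903 0.012 ] [0.6421 0.0865 0.012 ] scr [ 0.6341 -0.0417  0.006 ]
```

All within tolerance; handing in.

```bash
python3 -c "
from bench import *
print(finish_job())"
```

```text
the job is handed in; nothing more can be done
None
```

The kit is set out in the row and handed in at about 55 s. My last measurements put every piece within the limits, but `finish_job` returned no verdict.

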